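Seat the mixer cartridge in its housing and swing the retaining arm over it

TASK

Put the valve cartridge, stem up, into the bore of the brass mixer housing, press lightly and turn it until its cross-shaped foot drops into the slots and it is fully home with its flange on the rim. Be gentle: the ceramic inside cracks if it is pressed hard. Then swing the nest's retaining arm over the flange as far as it goes, let go of everything, and leave the other things on the bench alone.

Things in the scene. Friction and masses are not known exactly. Their poses are not given: they have to be found in the camera images.
- cartridge: Mixer cartridge, loose, about 90 g, upright: grey plastic with a steel stem on top. Origin: centre of its underside; z up. From there up: 0-7 mm a cross foot (two crossed bars 30 mm long, 7 mm wide, along x and y); 7-37 mm a 34 mm diameter cylinder with rounded edge; 37-42 mm a 44 mm flange; 42-84 mm the round 18 mm stem, the place to grip.
- housing: Brass mixer housing upright in a flat aluminium nest (130 x 150 mm, 20 mm thick), all fixed to the bench. Origin: on the bore axis at bench height, z up. Housing 62 mm across, rim 70 mm above the bench. A cartridge fully home has its flange on the rim and its origin 33 mm above this origin. Contact between cartridge and housing must stay below 40 N; 3 to 8 N is enough for turning.
- bore_mouth (a point): Centre of the bore at the housing's rim, 70 mm above the bench. The bore is 36 mm in diameter; over its top 6 mm a lead-in widens it to 43 mm at the rim.
- bore_seat (a point): Bore centre at the seat, 30 mm below the rim. Two crossed slots in it, 9.2 mm wide and at least 7 mm deep, take the foot every quarter turn. Their angle is different each time and not given (this frame does not show it): find it by turning the cartridge under light pressure, a quarter turn at most. Between slots the cartridge stands 7 mm too high. The seat does not turn.
- clamp (a joint): Angle of the nest's retaining arm, rad: 0 = closed on its stop (lying over the flange, beside the stem); grows as it opens, counter-clockwise seen from above, to 1.6. Moves stiffly (about 1 N at the knob), stays where left. It sweeps 7 to 13 mm above the rim, so it passes over the flange only when the cartridge is fully home.
- clamp_knob (a point): Top centre of the upright black knob (12 mm diameter, standing 28 mm above the arm) near the free end of the retaining arm, 111 mm above the bench. It is the place to push or pinch; it moves on a circle of 82 mm radius about clamp_pivot.
- clamp_pivot (a point): On the vertical pivot axis of the retaining arm, at its top, 84 mm above the bench; from here the steel arm (10 mm wide, 6 mm thick) runs 88 mm towards the knob. Fixed in the housing's frame at x 17 mm, y 65 mm; the closed arm points along the housing's -y.
- ring_nut: Bystander: brass ring nut lying flat, 54 mm across, 12 mm high. Leave it alone.
- plug: Bystander: short grey plastic plug, 32 mm diameter, 36 mm tall, without stem or flange. Leave it alone.
- spray0: Bystander: finished dark spray handle standing upright, foot 52 mm across, 193 mm tall, steel lever at its side. Leave it alone.
- spray1: Bystander: another such spray handle.
- spray2: Bystander: another such spray handle.
- carton: Bystander: white carton 190 x 75 x 60 mm. Leave it alone.
- driver: Bystander: screwdriver lying on the bench. Leave it alone.
Mind the look-alikes: they are no part of the job. There is more than one size of the cartridge; the job needs the smaller. There is more than one size of the housing; the one meant has the size given above.

How it is judged (in metres and radians):
On the way:
1. the cartridge is keyed and fully home in the housing, with the retaining arm still open (z of cartridge in the frame of housing between 0.029 and 0.0355 m and horizontal distance between cartridge and bore_mouth below 0.004 m and angle between cartridge's own z axis and vertical below 0.08 rad and value of joint clamp above 0.5 rad), for 0.2 s.
At the end, for the whole second after the job is handed in: The cartridge stands in the bore within 2.5 mm of fully home, within 4 mm of the bore axis and 0.08 rad of upright, at rest and released; the retaining arm is closed over its flange to within 0.12 rad of its stop (z of cartridge in the frame of housing between 0.029 and 0.0355 m and horizontal distance between cartridge and bore_mouth below 0.004 m and angle between cartridge's own z axis and vertical below 0.08 rad and value of joint clamp below 0.12 rad and linear speed of cartridge below 0.02 m/s and contact force between the fingers and cartridge below 0.1 N); the robot touches nothing.
It fails at once if the cartridge is pressed against the housing with more than 40 N (contact force between cartridge and housing above 40 N).
It fails at once if a bystander is moved by more than 40 mm (distance of any of ring_nut, plug, spray0, spray1, spray2, carton, driver from where it was at the start of the episode above 0.04 m).
It also fails if it takes over 72 s, if anything falls off the work surface, if the arm or the gripper's body presses on something with over 40 N, if the wrist force passes 120 N, or if a joint passes its speed limit or range.

ROBOT

A 7-joint arm with a two-finger parallel gripper is mounted at the origin on the work surface. World frame = base frame: x ahead of the robot, y to its left, z up, the work surface at z = 0. Lengths are in mm, angles in rad, forces in N, time in s.
With the tool pointing down it reaches from about 425 to 875 mm from the base axis. Payload 4.7 kg.
Tool frame: the origin (TCP) lies on the centre line of the jaws, within the pads' length; the fingertips stand 22 mm ahead of it and the grasp point (between the pads) lies 3 mm ahead of it (bot.finger_overhang is the z of the fingertips in the tool frame, in mm); z points along the fingers, y is the direction in which the jaws open and shut (so a half turn about z gives the same grasp; the last joint's range is limited). The gripper opens to 87 mm and grips with 3 to 60 N. Pads are 19 mm wide; open, the fingers measure 117 mm over their backs; the gripper's body (75 mm by 190 mm) begins 51 mm behind the grasp point.
Start: joints at [-1.087, 0.321, -0.07, 1.45, 0.023, 1.371, -0.057], TCP at [294.288, 579.584, 244.587] pointing down, gripper open.
Joint ranges: [-2.86, 2.86], [-0.3, 2.09], [-1.38, 1.24], [0.06, 2.45], [-1.56, 4.7], [0.09, 2.05], [-2.69, 2.69]. Speed limits (rad/s): [2.57, 2.57, 3.14, 3.14, 3.14, 3.14, 3.14].

INTERFACE

Orientations are given as a rotation vector (axis times angle).
In Python, from rig import bot, effector, solver, optics, job, status gives the robot as it stands. The module is installed in compiled form; this text tells all that it offers. Calls block until the motion is done:
- bot.reach(position, orientation): joint-space move of the TCP to a pose.
- bot.move_linear(position, ori=None, speed=150, until_force=None): straight line of the TCP; ori=None keeps the orientation; speed is the mean speed in mm/s. With until_force (N) it stops when the force on the tool has changed by that much, and returns True; else False.
- bot.goto_joints(angles): joint-space move.
- effector.command_gripper(opening, newtons=None): opening from 0.0 (shut) to 1.0 (fully open); newtons is the grip in N (None keeps the last); returns when the fingers have stopped.
- bot.pause(seconds).
- solver.ik(position, orientation): joint angles nearest the present ones, or None.
- optics.get_image(name): name is "side" or "top" or "wrist"; returns the picture (420x560x3 uint8, red, green, blue); there is no depth.
- optics.camera_info(name): a dict with "fx", "fy", "cx", "cy" (pixels), "D" ([k1, k2, p1, p2, k3] as OpenCV has them; the pictures are not rectified), "rvec" (rotation vector, rad) and "tvec" (3), from world to camera coordinates, as OpenCV has them. Camera axes: x right, y down, z forward; pixel columns grow to the right and rows downward; lengths in mm; the calibration is good to about 2 mm. A picture is of the moment at which its call begins: read the wrist's pose just before it. camera_info takes no time and is no camera call; for the wrist camera it gives the pose at the moment of the call.
A pose or a line that the arm cannot do raises bot.MotionError and nothing moves.
- job.close_job(): hands the job in, once; it reports no verdict.
Readings, each from a call of its own:
- status.current_t(): time.
- status.current_qpos(): joint angles.
- status.current_joint_velocities(): joint speeds.
- status.current_effort(): joint torques, N m.
- status.current_ee_pos(): TCP position.
- status.current_eef_rot(): TCP orientation.
- status.current_force(): force on the tool from outside, world axes, zero at the start.
- status.current_wrist_torque(): the same for the moment, N m.
- status.current_finger_gap(): opening from 0.0 (shut) to 1.0 (fully open).
Only numpy, scipy, OpenCV 4.12 (cv2) and the standard library are available. Lean on these libraries where they do the work, as an engineer would, in place of code of your own. Each camera call takes 0.05 s, during which the arm holds its last target.

## Working session

There is one attempt and no reset: what is moved stays moved. The work goes in short steps, each a Python script; the robot and the scene stay as the last script left them, time stands still between calls to the robot, and variables do not carry over. Pictures are saved under pics/ and viewed, and the job is handed in when it is done.

```bash
mkdir -p pics; cat > h.py <<'E'
from rig import bot, effector, solver, optics, job, status
import numpy as np, cv2
def save(name,fn,crop=None,scale=1):
    im=optics.get_image(name)[:,:,::-1].copy()
    np.save('pics/'+fn+'.npy',im)
    if crop: im=im[crop[1]:crop[3],crop[0]:crop[2]]
    if scale!=1: im=cv2.resize(im,None,fx=scale,fy=scale,interpolation=cv2.INTER_CUBIC)
    cv2.imwrite('pics/'+fn+'.png',im)
def pix2(ci,uv,z):
    K=np.array([[ci['fx'],0,ci['cx']],[0,ci['fy'],ci['cy']],[0,0,1.]])
    R=cv2.Rodrigues(np.array(ci['rvec'],float))[0];t=np.array(ci['tvec'],float).ravel()
    n=cv2.undistortPoints(np.array([[uv]],float),K,np.array(ci['D'],float)).ravel()
    d=R.T@np.array([n[0],n[1],1]);c=-R.T@t
    return c+d*(z-c[2])/d[2]
def proj(ci,p):
    K=np.array([[ci['fx'],0,ci['cx']],[0,ci['fy'],ci['cy']],[0,0,1.]])
    return cv2.projectPoints(np.array([p],float).reshape(-1,3),np.array(ci['rvec'],float),np.array(ci['tvec'],float),K,np.array(ci['D'],float))[0].reshape(-1,2)
E
python3 - <<'E'
from h import *
for n in ['side','top','wrist']:
    save(n,n+'0',scale=1.4); ci=optics.camera_info(n)
    R=cv2.Rodrigues(np.array(ci['rvec'],float))[0]; print(n,ci['fx'],-R.T@np.array(ci['tvec']).ravel(),R[2])
print(status.current_t(),status.current_eef_rot(),status.current_ee_pos())
E
```

```text
side 528.639510052327 [ 388.06835198  920.57818066 1100.2195587 ] [ 0.07940011 -0.65142877 -0.75454369]
top 524.1762538044633 [ 375.32038315   57.78549969 1343.82875699] [ 0.08974818 -0.0033995  -0.99595869]
wrist 353.6768148260534 [219.15275917 617.58773526 385.46825345] [ 0.2683597  -0.13801662 -0.95338055]
0.15 [-7.31069095e-01 -3.05510127e+00  2.25797682e-03] [294.1274836  579.2094649  243.70888247]
```

View pics/side0.png

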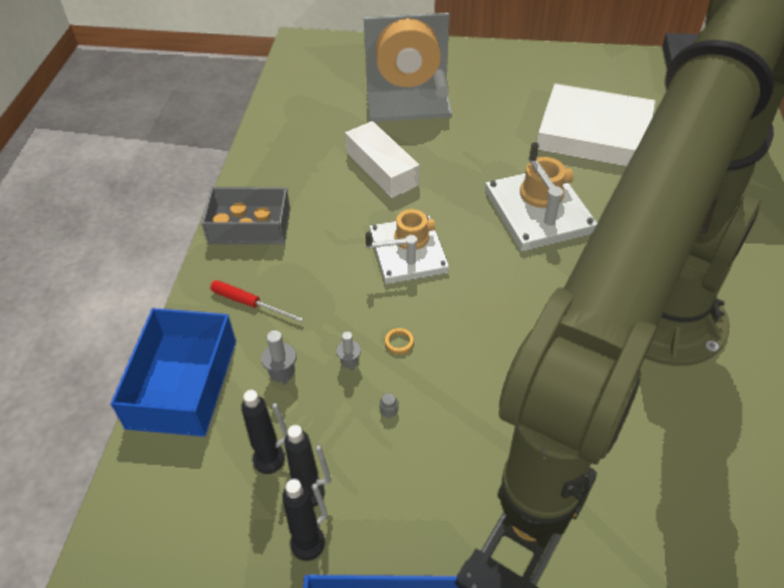

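View pics/top0.png

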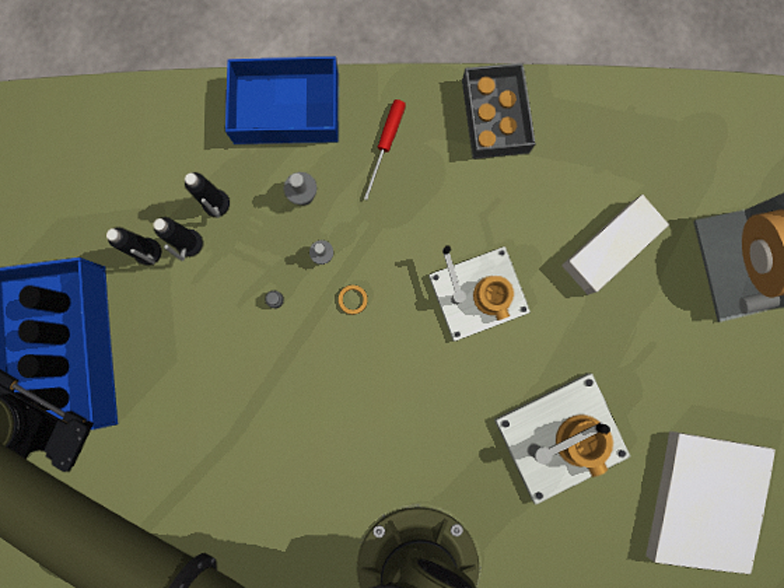

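View pics/wrist0.png

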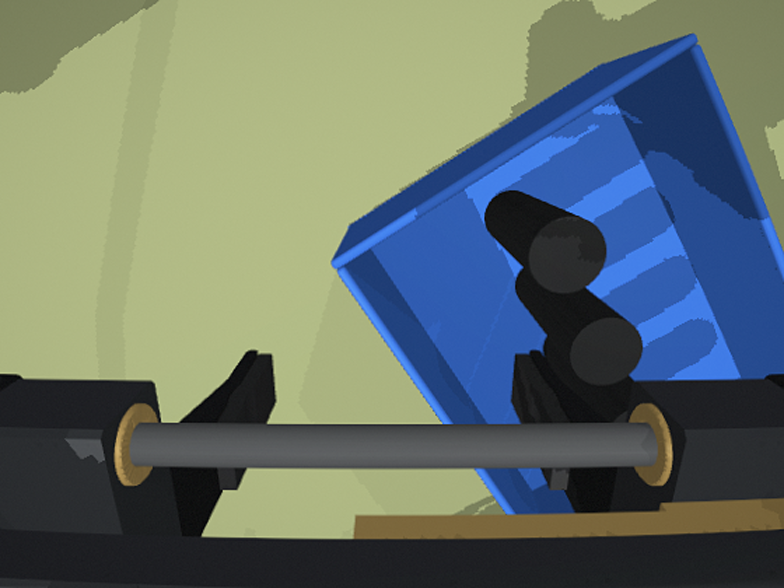

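Candidates, in the 1.4x top view: cartridges at (300,188), larger, and (320,250), smaller. Housings at (494,294), smaller nest with arm open, and (585,442), larger nest. I'll confirm with crops and sizes.

```bash
python3 - <<'E'
from h import *
im=np.load('pics/top0.npy')
def crop(x0,y0,x1,y1,s): 
    return cv2.resize(im[y0:y1,x0:x1],None,fx=s,fy=s,interpolation=cv2.INTER_CUBIC)
cv2.imwrite('pics/c1.png',crop(180,110,280,200,7)); cv2.imwrite('pics/c2.png',crop(300,170,385,250,7))
cv2.imwrite('pics/c3.png',crop(345,260,455,365,5))
ci=optics.camera_info('top')
print(pix2(ci,(494/1.4,294/1.4),70),pix2(ci,(585/1.4,442/1.4),70),pix2(ci,(320/1.4,245/1.4),84))
E
```

```text
[ 491.96563128 -136.36377344   70.        ] [ 229.98262125 -292.71456085   70.        ] [579.61598889 166.54879634  84.        ]
```

View pics/c1.png

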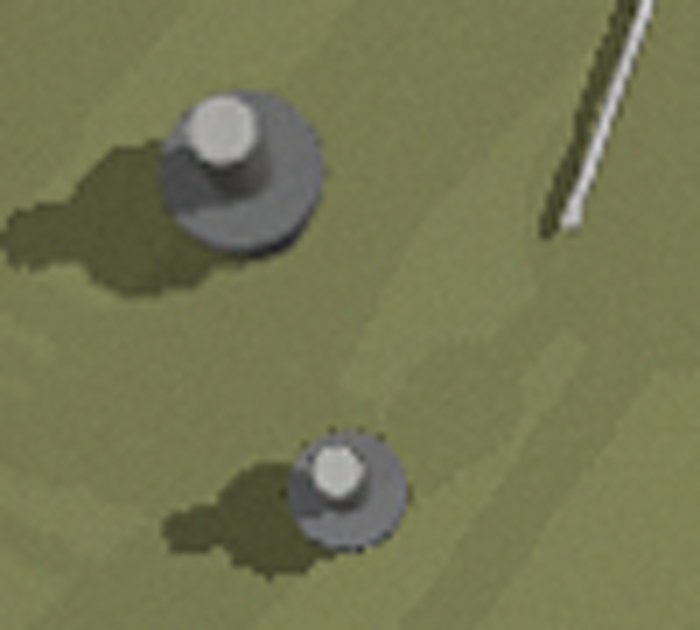

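View pics/c2.png

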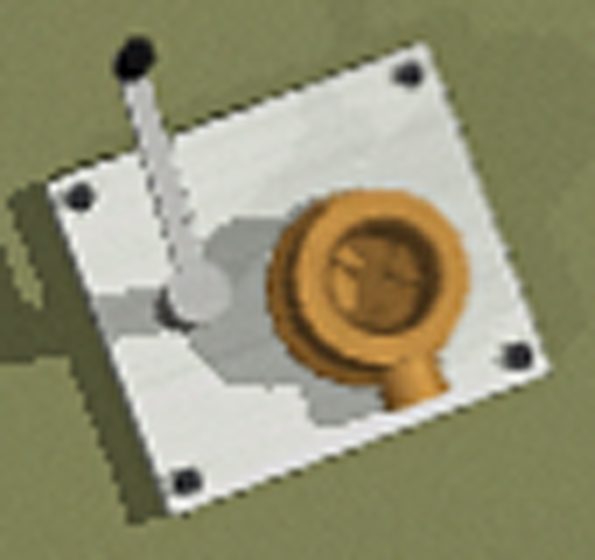

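```bash
python3 - <<'E'
from h import *
from scipy.spatial.transform import Rotation as Ro
ci=optics.camera_info('top')
for n,u,z in [('stem',(228.3,177.3),84),('flange',(229.7,180),42),('rim',(354.6,209.3),70),('pivot',(328.1,211.4),84),('knob',(319.1,178.3),111)]:
    print(n,pix2(ci,u,z).round(1))
print(Ro.from_rotvec(status.current_eef_rot()).as_matrix().round(2))
c=np.array([582,166.])
for yaw in np.arange(-180,180,30):
    R=Ro.from_euler('z',yaw,degrees=True)*Ro.from_euler('x',180,degrees=True)
    o=R.as_rotvec()
    print(yaw,[None if q is None else np.round(q,2) for q in (solver.ik([582,166,77],o),solver.ik([491,-138,110],o))])
E
```

```text
stem [574.  167.2  84. ]
flange [573.7 167.3  42. ]
rim [ 493.6 -140.7   70. ]
pivot [488.  -73.8  84. ]
knob [564.9 -51.2 111. ]
[[-0.89  0.45 -0.  ]
 [ 0.45  0.89 -0.  ]
 [-0.   -0.   -1.  ]]
-180 [array([-0.49,  0.36,  0.2 ,  1.76, -0.08,  1.03,  1.31]), array([-0.46,  0.16,  0.74,  1.98, -0.12,  1.05,  1.91])]
-150 [array([-0.44,  0.36,  0.14,  1.76, -0.06,  1.03,  1.82]), array([-0.46,  0.16,  0.74,  1.98, -0.12,  1.05,  2.43])]
-120 [array([-0.39,  0.36,  0.09,  1.75, -0.04,  1.03,  2.32]), array([ 1.25,  0.34, -1.17,  1.92,  0.35,  1.11,  2.56])]
-90 [array([ 0.56,  0.69, -1.18,  1.72,  0.68,  1.21,  2.34]), array([-0.86,  0.3 ,  1.23,  1.99, -0.32,  1.08, -2.63])]
-60 [array([-1.14,  0.58,  1.07,  1.78, -0.56,  1.12, -2.51]), array([-0.74,  0.23,  1.07,  1.98, -0.23,  1.06, -2.19])]
-30 [array([-1.14,  0.58,  1.07,  1.78, -0.56,  1.12, -1.98]), array([-0.74,  0.23,  1.07,  1.98, -0.23,  1.06, -1.66])]
0 [array([-0.71,  0.39,  0.47,  1.77, -0.2 ,  1.04, -1.74]), array([-0.5 ,  0.17,  0.79,  1.98, -0.14,  1.05, -1.22])]
30 [array([-0.67,  0.38,  0.42,  1.76, -0.17,  1.03, -1.23]), array([-0.5 ,  0.17,  0.78,  1.98, -0.13,  1.05, -0.7 ])]
60 [array([-0.67,  0.38,  0.42,  1.76, -0.18,  1.03, -0.71]), array([-0.5 ,  0.17,  0.79,  1.98, -0.14,  1.05, -0.18])]
90 [array([-0.62,  0.37,  0.36,  1.76, -0.15,  1.03, -0.21]), array([-0.5 ,  0.17,  0.79,  1.98, -0.14,  1.05,  0.35])]
120 [array([-0.57,  0.37,  0.3 ,  1.76, -0.12,  1.03,  0.3 ]), array([-0.51,  0.17,  0.8 ,  1.98, -0.14,  1.05,  0.87])]
150 [array([-0.52,  0.36,  0.24,  1.76, -0.1 ,  1.03,  0.8 ]), array([-0.48,  0.16,  0.77,  1.98, -0.13,  1.05,  1.39])]
```

View pics/c3.png

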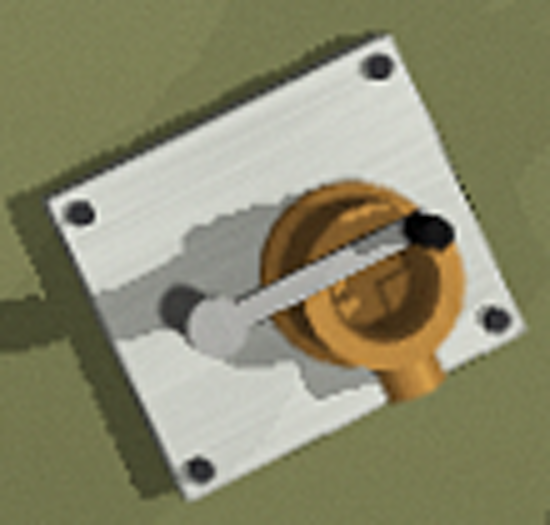

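The smaller housing (rim about 60 mm, nest smaller, arm open at about 1.5 rad) and the smaller cartridge (flange about 42 mm) fit the description. The pivot offset also matches at 67 mm. Next I go above the cartridge.

```bash
cat >> h.py <<'E'
from scipy.spatial.transform import Rotation as Ro
def down(yaw): return (Ro.from_euler('z',yaw,degrees=True)*Ro.from_euler('x',180,degrees=True)).as_rotvec()
E
python3 - <<'E'
from h import *
p=status.current_ee_pos()
bot.move_linear([p[0],p[1],330],speed=250)
bot.reach([574,167,260],down(60))
print(status.current_t(),status.current_ee_pos(),status.current_qpos())
ci=optics.camera_info('wrist'); save('wrist','w1',scale=1.4)
import pickle; pickle.dump(ci,open('w1.pkl','wb')); print(proj(ci,[[574,167,84],[574,167,42]])*1.4)
E
```

```text
2.4667 [573.56654884 169.04324802 260.00012546] [-0.67295435  0.20759034  0.40018869  1.57881488 -0.08283842  1.37183654
 -0.78442867]
[[396.16158897 271.30034449]
 [395.82572222 256.74296037]]
```

View pics/w1.png

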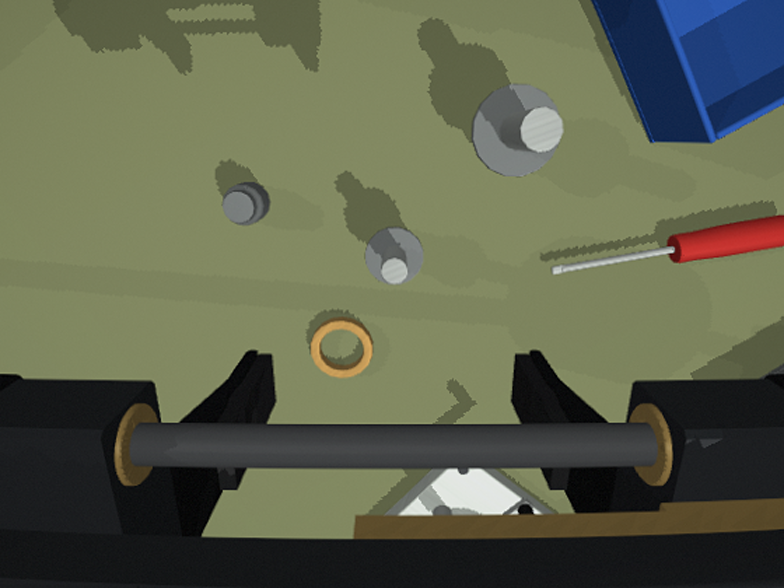

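The wrist view shows the small cartridge's stem top at (394,271) and its flange centre at (394,256). Prediction was (396,271), so the two cameras agree to about 1 mm. Next is the grasp.

```bash
python3 - <<'E'
from h import *
import pickle; ci=pickle.load(open('w1.pkl','rb'))
w=pix2(ci,(394/1.4,271/1.4),84); w2=pix2(ci,(394/1.4,256/1.4),42); print(w,w2)
t=(np.array([574,167.2])*2+w[:2]+w2[:2])/4; print(t)
print(status.current_ee_pos())
bot.move_linear([t[0],t[1],120],speed=200)
print(status.current_ee_pos(),status.current_force())
bot.move_linear([t[0],t[1],78],speed=60,until_force=4)
print(status.current_ee_pos(),status.current_force())
effector.command_gripper(0.0,25)
print(status.current_finger_gap()*87,status.current_ee_pos(),status.current_force(),status.current_t())
save('wrist','w2',scale=1.4)
save('side','s2',crop=(150,180,350,330),scale=3.5)
E
```

```text
[572.85609497 167.89030241  84.        ] [573.09995422 168.16665806  42.        ]
[573.4890123  167.61424012]
[573.63374786 168.9813243  260.03270933]
[574.33303554 168.01094323 121.17145951] [0.86985403 0.47770153 0.26390394]
[573.73952487 167.62174129  78.19748474] [ 1.2409863  -0.00676295  0.4360442 ]
17.285248838032757 [573.50401426 167.62807839  78.00688696] [-1.01223516 -0.14466046  0.85482462] 5.3417
```

View pics/w2.png

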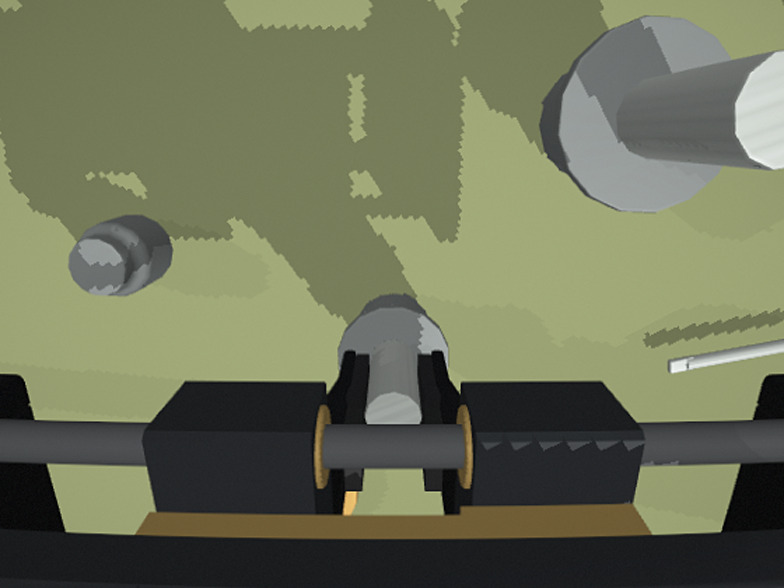

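View pics/s2.png

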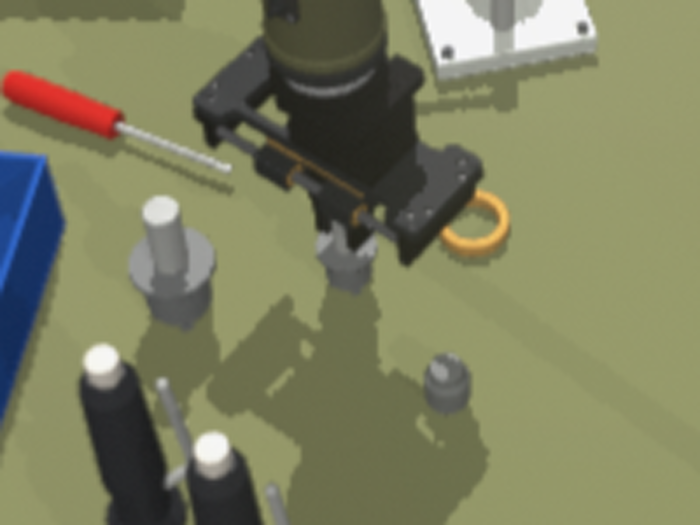

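The stem is centred between the pads at a 17.3 mm gap, and nothing else was disturbed. I lift and look at the bore from the wrist camera.

```bash
python3 - <<'E'
from h import *
p=status.current_ee_pos()
bot.move_linear([p[0],p[1],290],speed=250)
print(status.current_force())
bot.reach([463,-193,280],down(60))
bot.pause(0.15)
ci=optics.camera_info('wrist'); save('wrist','w3',scale=1.4)
import pickle; pickle.dump(ci,open('w3.pkl','wb')); print(proj(ci,[[493.6,-140.7,70],[488,-73.8,84],[564.9,-51.2,111]])*1.4)
print(status.current_t(),status.current_finger_gap()*87,status.current_force(),status.current_ee_pos(),status.current_qpos())
E
```

```text
[ 0.52511309  0.94810333 -1.90442578]
[[394.73480291 173.9864312 ]
 [335.22782112  87.49165952]
 [426.4887406  -26.19461736]]
8.05 17.25533219764936 [ 0.44403925  0.03551457 -0.07060704] [ 463.65090878 -191.94353364  279.93829618] [-0.40566082 -0.04263201  0.7319088   1.77879895  0.02934493  1.39469426
 -0.20082716]
```

View pics/w3.png

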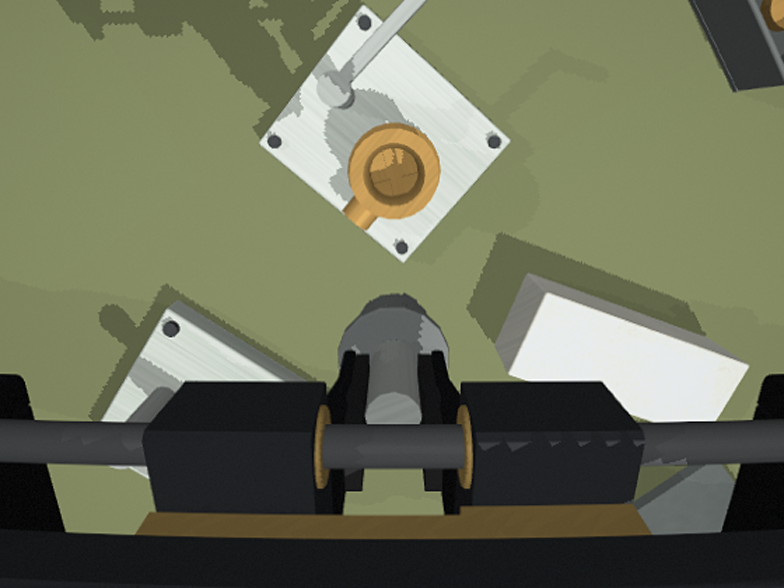

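```bash
python3 - <<'E'
from h import *
im=np.load('pics/w3.npy')
cv2.imwrite('pics/c4.png',cv2.resize(im[75:170,230:330],None,fx=7,fy=6.3*7/6.3,interpolation=cv2.INTER_CUBIC))
E
```

```text
(no output)
```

View pics/c4.png

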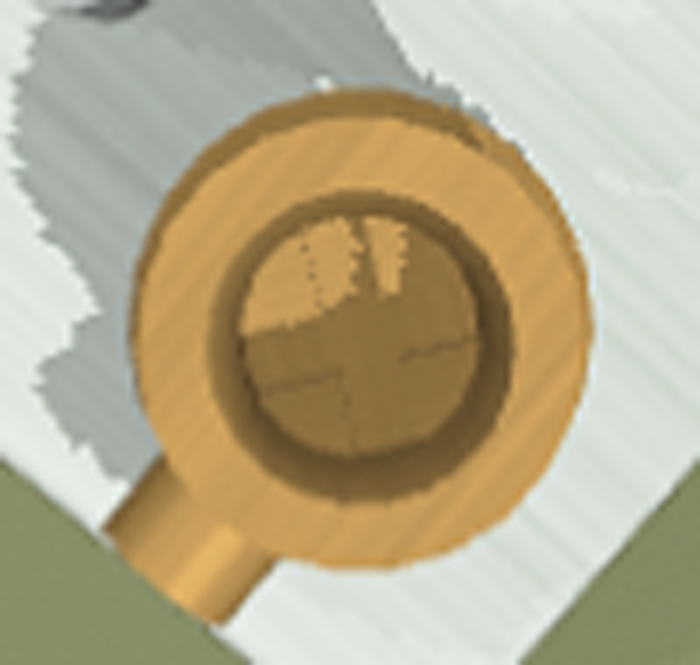

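The bore mouth is at (281.7,124.2) full-resolution, which matches the top-camera position to better than 1 px. The seat slots lie about 12° off the tool axes. I'm inserting with force-guarded moves.

```bash
python3 - <<'E'
from h import *
import pickle; ci=pickle.load(open('w3.pkl','rb')); w=pix2(ci,(281.7,124.2),70); print(w)
b=(w[:2]+np.array([493.6,-140.7]))/2; np.save('b.npy',b)
bot.move_linear([b[0],b[1],260],speed=200)
bot.move_linear([b[0],b[1],158],speed=150)
bot.pause(0.2); print(status.current_ee_pos(),status.current_force())
for z in (140,126,114):
    r=bot.move_linear([b[0],b[1],z],speed=30,until_force=5)
    print(z,r,status.current_ee_pos(),status.current_force(),status.current_wrist_torque())
    if r: break
print(status.current_t())
E
```

```text
[ 493.42211508 -140.51483217   70.        ]
[ 494.20221879 -140.77898485  159.01339578] [ 0.15090233 -0.1731509  -0.50055605]
140 False [ 493.55685445 -140.66379901  139.99901705] [-0.44630637  0.42931236 -0.91737053] [-0.08729429  0.08630866  0.00795709]
126 False [ 493.42721162 -140.6580555   125.88485067] [ 0.09751722 -0.28214102 -0.89811756] [-0.08916034  0.12472149  0.04130878]
114 True [ 493.99497733 -140.71355912  117.71382098] [-0.70832195  0.48000634  4.57163452] [0.01571763 0.20973408 0.03101136]
11.2667
```

Seated on the lands at TCP z 117.7, as expected (7 mm high). I start turning under light pressure.

```bash
python3 - <<'E'
from h import *
b=np.load('b.npy')
z=status.current_ee_pos()[2]; print(status.current_force())
zt=z-0.4
for yaw in range(66,157,6):
    r=bot.move_linear([b[0],b[1],zt],down(yaw),speed=20,until_force=10)
    bot.pause(0.05)
    p=status.current_ee_pos();f=status.current_force();T=status.current_wrist_torque()
    print(yaw,r,round(zt,2),p.round(2),f.round(1),T[2].round(2),round(status.current_t(),2))
    if f[2]>14: zt=p[2]+0.3
    elif p[2]<z-2.5: break
    elif f[2]<3: zt-=0.5
    elif f[2]>8: zt+=0.3
    if zt<z-4: break
E
```

```text
[-0.70832195  0.48000634  4.57163452]
66 False 117.31 [ 494.11 -140.8   117.72] [ 0.  -0.6  3.8] 0.02 11.57
72 False 117.31 [ 494.09 -140.75  117.73] [-0.2  0.3  4.8] 0.04 11.88
78 False 117.31 [ 493.98 -140.68  117.7 ] [ 1.1 -0.1  5.6] 0.06 12.19
84 False 117.31 [ 493.99 -140.64  117.7 ] [-0.5  0.2  5.8] 0.02 12.5
90 False 117.31 [ 493.98 -140.62  117.69] [ 0.2 -0.3  5.2] 0.08 12.81
96 False 117.31 [ 493.92 -140.62  117.59] [ 1.  -0.2  5.6] -0.01 13.12
102 False 117.31 [ 493.79 -140.57  117.36] [ 1.2 -0.6  2.8] -0.01 13.43
108 False 116.81 [ 492.94 -140.62  116.16] [ 1.2 -1.  -1.2] -0.07 13.73
114 False 116.31 [ 493.35 -140.68  116.04] [ 1.  -1.  -1.1] -0.19 14.04
120 False 115.81 [ 493.47 -140.69  115.89] [ 0.6 -0.3  1.6] -0.27 14.35
126 False 115.31 [ 493.56 -140.64  115.66] [ 0.1 -0.3  5.5] -0.27 14.66
132 False 115.31 [ 493.73 -140.65  115.59] [-0.  -0.9  5.1] -0.22 14.97
138 False 115.31 [ 493.68 -140.57  115.47] [0.6 0.6 4.7] -0.3 15.28
144 False 115.31 [ 493.72 -140.55  115.41] [1.2 0.4 5.5] -0.23 15.58
150 False 115.31 [ 493.58 -140.53  115.32] [ 0.8 -0.1  4.7] -0.26 15.89
156 False 115.31 [ 493.56 -140.46  115.27] [1.9 0.5 4. ] -0.33 16.2
```

The foot caught the slots near yaw 108–114. After that the torque rose to 0.3 Nm and the stem slipped in the grip. I unload the torque and lower.

```bash
python3 - <<'E'
from h import *
b=np.load('b.npy')
for yaw in range(154,140,-2):
    bot.move_linear([b[0],b[1],115.3],down(yaw),speed=20,until_force=10); bot.pause(0.05)
    p=status.current_ee_pos();f=status.current_force();T=status.current_wrist_torque()
    print(yaw,p.round(2),f.round(1),T[2].round(3))
    if T[2]>-0.06: break
r=bot.move_linear([b[0],b[1],109.5],down(yaw),speed=10,until_force=7)
bot.pause(.1)
print(r,status.current_ee_pos(),status.current_force(),status.current_wrist_torque(),status.current_t())
E
```

```text
154 [ 493.41 -140.47  115.12] [1.6 1.2 2.8] -0.176
152 [ 493.17 -140.47  114.86] [ 1.   0.1 -0.3] -0.042
True [ 494.08692806 -140.85266878  110.38493785] [0.71394144 0.1974997  3.76758253] [-0.03296905  0.10274533 -0.04043342] 17.45
```

TCP z is 110.4 against about 111 expected for fully home. I release and check visually.

```bash
python3 - <<'E'
from h import *
b=np.load('b.npy')
effector.command_gripper(0.5); print(status.current_force(),status.current_finger_gap())
p=status.current_ee_pos()
bot.move_linear([p[0],p[1],230],speed=150)
bot.pause(0.1)
print(status.current_t(),status.current_force())
bot.move_linear([p[0]-20,p[1]-95,230],speed=250)
ci=optics.camera_info('side')
save('side','s3',crop=(230,90,350,210),scale=5); save('top','t3',crop=(290,150,390,250),scale=6)
cw=optics.camera_info('wrist'); save('wrist','w4',scale=1.4)
for z in (117,124): print(z,(proj(ci,[[b[0],b[1],z]])-[230,90])*5)
ct=optics.camera_info('top');print((proj(ct,[[b[0],b[1],117]])-[290,150])*6)
print(status.current_t())
E
```

```text
[-0.97653287 -0.6959133  -0.6762426 ] 0.49801878225136803
19.2583 [-0.63328547 -0.95892922 -1.07536176]
117 [[317.1020408  271.02187416]]
124 [[317.14059103 261.47856578]]
[[405.4718454  344.89683128]]
19.95
```

View pics/s3.png

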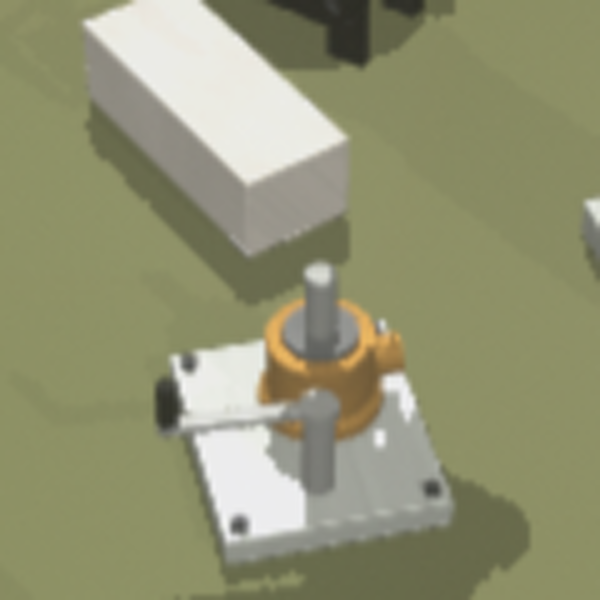

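View pics/t3.png

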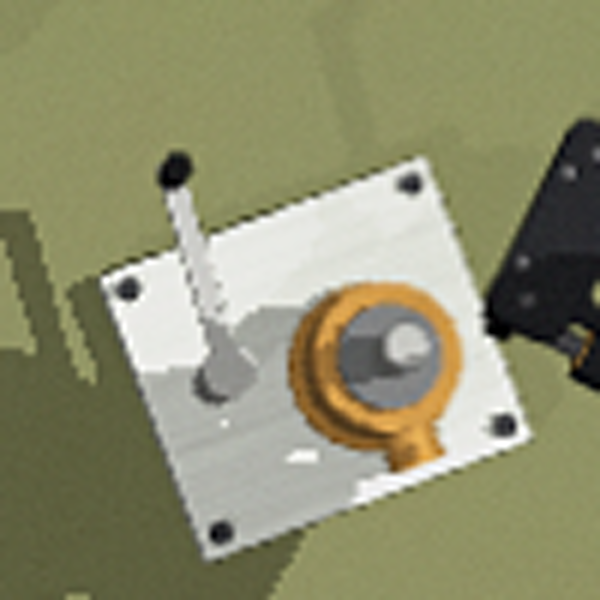

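View pics/w4.png

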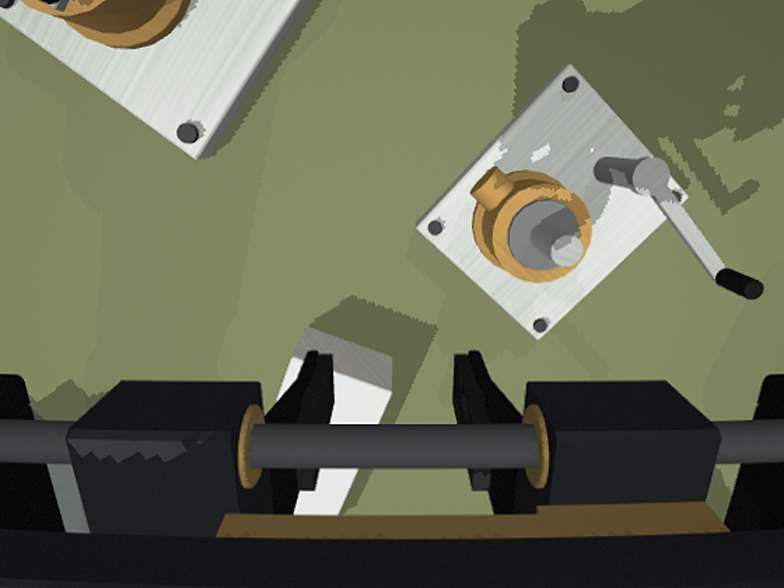

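The stem top in the side view is at (318,270) against a prediction of (317,271) for fully home. The cartridge is upright, its flange is in the rim, and the arm is still open. Next I push the knob closed along its arc with shut fingers.

```bash
python3 - <<'E'
from h import *
P=np.array([488,-73.8]);Z=114
def pose(th,off):
    a=np.radians(th); r=np.array([np.cos(a),np.sin(a)]); t=np.array([-r[1],r[0]])
    return P+82*r+off*t
effector.command_gripper(0.0,20)
s=pose(16.4,38)
bot.reach([s[0],s[1],220],down(106)); 
bot.move_linear([s[0],s[1],Z],speed=150,until_force=8)
bot.pause(.1); print(status.current_ee_pos(),status.current_force(),status.current_t(),status.current_finger_gap())
f0=status.current_force()
th=16.4
log=[]
while th>-80:
    x=pose(th,15.5)
    r=bot.move_linear([x[0],x[1],Z],down(th+90),speed=60,until_force=9)
    f=status.current_force(); log.append((round(th,1),r,status.current_ee_pos().round(1).tolist(),f.round(1).tolist()))
    if r: break
    th-=8 if th>-55 else 3
for l in log: print(l)
print(status.current_t())
save('top','t4',crop=(290,150,390,250),scale=6); save('side','s4',crop=(230,90,350,210),scale=5)
E
```

```text
[556.92062775 -14.30009242 115.31608635] [-0.27738353  0.88724618  0.79851526] 23.0083 0.004029287295902245
(16.4, False, [562.3, -36.3, 114.0], [0.3, -0.3, -0.0])
(8.4, False, [566.8, -46.3, 113.9], [0.1, 1.0, -0.6])
(0.4, False, [569.8, -57.4, 114.0], [0.4, 0.9, -0.9])
(-7.6, False, [571.2, -69.0, 114.0], [-0.3, 0.2, -0.1])
(-15.6, False, [571.1, -80.6, 114.0], [-0.7, 0.5, -0.2])
(-23.6, False, [569.3, -92.1, 114.0], [0.1, 1.1, -0.3])
(-31.6, False, [566.0, -103.2, 114.0], [0.0, 0.2, -0.9])
(-39.6, False, [561.2, -113.8, 114.0], [0.3, -0.3, -0.4])
(-47.6, False, [554.9, -123.5, 114.0], [-0.7, 0.1, -0.5])
(-55.6, False, [547.3, -132.3, 114.0], [0.9, 0.1, -0.4])
(-58.6, False, [544.2, -135.3, 114.0], [0.1, -0.8, 0.6])
(-61.6, False, [540.7, -138.5, 114.0], [0.3, -0.1, 0.2])
(-64.6, False, [537.2, -141.1, 114.0], [0.1, -0.1, -0.3])
(-67.6, False, [533.6, -143.6, 114.0], [-0.2, 0.1, 0.6])
(-70.6, False, [530.0, -145.8, 114.1], [0.4, 0.5, 0.6])
(-73.6, False, [529.7, -146.3, 114.4], [9.3, 2.3, -6.4])
(-76.6, False, [529.4, -146.9, 114.9], [18.6, 3.3, -12.9])
(-79.6, False, [529.1, -147.4, 115.5], [27.6, 5.3, -20.4])
28.6083
```

View pics/t4.png

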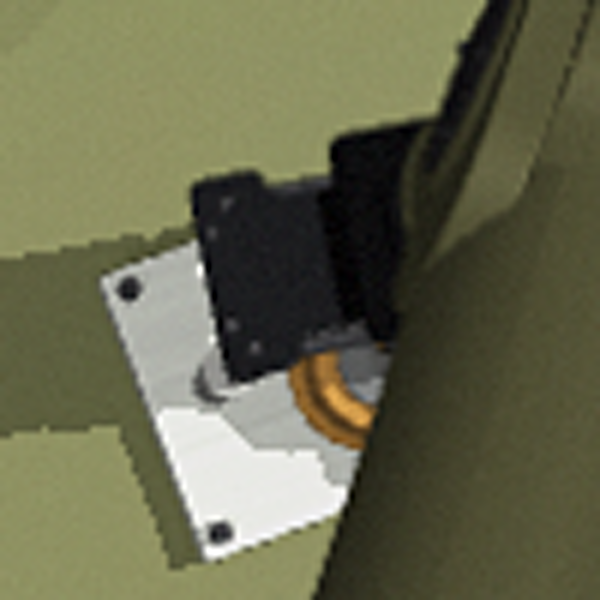

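View pics/s4.png

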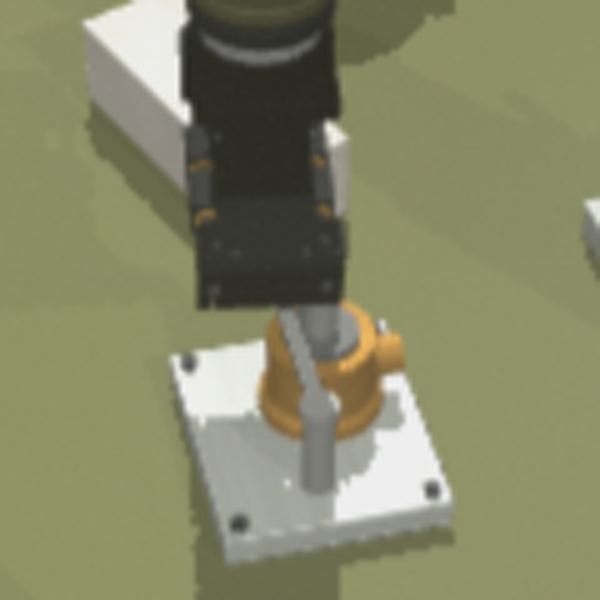

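The arm hit its stop at about −70.6°. My per-step threshold then let the push build to about 28 N at the fingers, so I back off along the tangent and check.

```bash
python3 - <<'E'
from h import *
P=np.array([488,-73.8])
def pose(th,off):
    a=np.radians(th); r=np.array([np.cos(a),np.sin(a)]); t=np.array([-r[1],r[0]])
    return P+82*r+off*t
y=down(-79.6+90)
for off in (16,45):
    x=pose(-70.6,off); bot.move_linear([x[0],x[1],115],y,speed=60)
bot.move_linear([x[0],x[1],250],y,speed=200)
bot.reach([560,80,300],down(60)); bot.pause(.2)
print(status.current_force(),status.current_t())
b=np.load('b.npy')
save('side','s5',crop=(230,90,350,210),scale=5); save('top','t5',crop=(290,150,390,250),scale=6); save('top','t6',scale=1.4)
ci=optics.camera_info('side');ct=optics.camera_info('top')
k=pose(-70.5,0)
print((proj(ci,[[*b,117],[*k,111]])-[230,90])*5,(proj(ct,[[*b,117],[*k,111]])-[290,150])*6)
E
```

```text
[0.48523246 0.14028133 0.02838919] 31.6333
[[317.1020408  271.02187416]
 [279.46480121 263.37783138]] [[405.4718454  344.89683128]
 [427.81654126 291.24543112]]
```

View pics/s5.png

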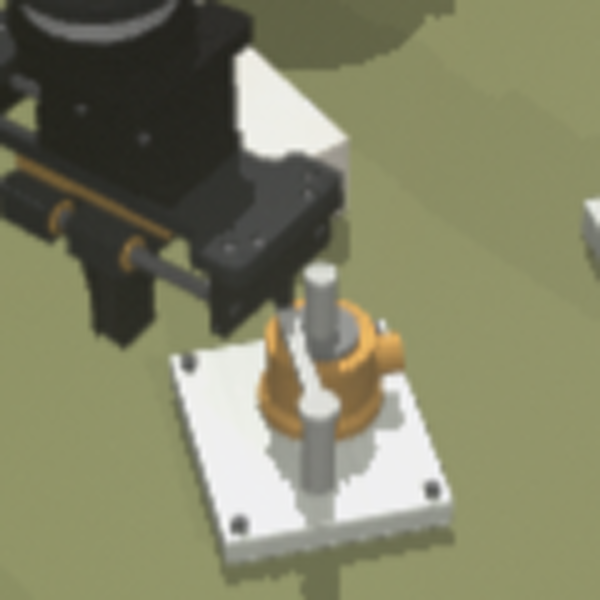

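View pics/t5.png

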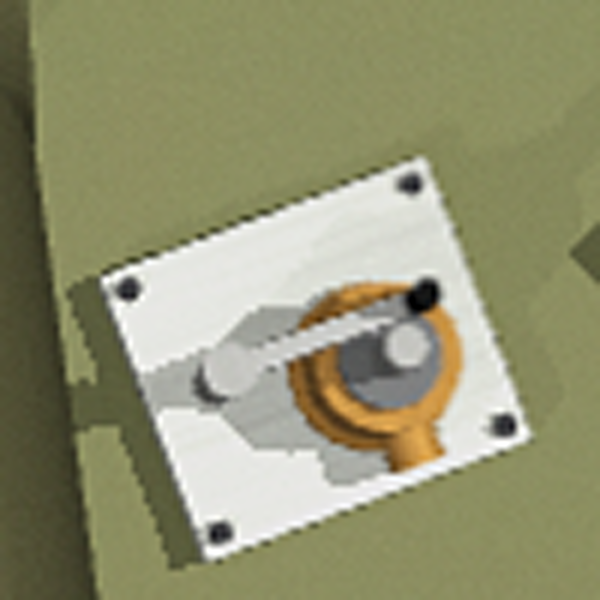

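View pics/t6.png

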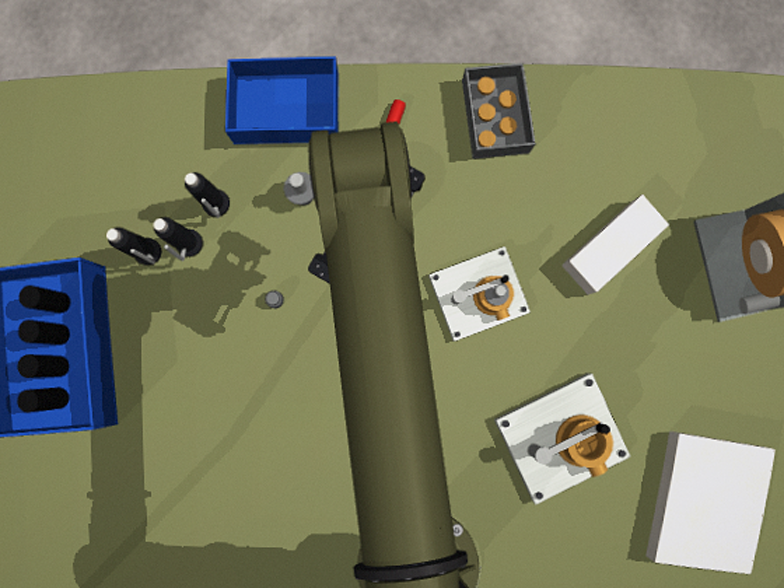

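The knob is at (425,293) in the top crop against a prediction of (428,291) for closed on the stop. The stem is at (407,344) against (405,345). The bystanders in view are unmoved and the robot is clear, so I hand in.

```bash
python3 - <<'E'
from h import *
print(status.current_joint_velocities().round(3) if hasattr(status.current_joint_velocities(),'round') else status.current_joint_velocities(), status.current_t())
job.close_job()
E
```

```text
[-0.003 -0.001 -0.007 -0.001 -0.001 -0.001 -0.002] 31.7833
the job is handed in; nothing more can be done
```

I put the smaller cartridge into the bore of the smaller housing, turned it until its foot dropped into the slots, and swung the retaining arm closed. I handed the job in at 31.8 s, with the robot clear of everything.

- **Cartridge:** After release, the stem top in the side view was within 1 px (enlarged crop) of where it should be when fully home, and it stood upright. It was home while the arm was still open. The highest contact force I read while pressing it was about 6 N.
- **Retaining arm:** The arm stopped at the expected closed angle. The last top view puts the knob within about 1 px (full resolution) of its predicted closed position.
- **Bystanders:** The sprays, plug and carton look unmoved in the last top view. The ring nut and most of the screwdriver were hidden behind the arm, but nothing went near them.

Two things did not go cleanly:
- **Stem slip:** I turned about 40° too far after the foot caught. The stem slipped in the jaws at about 0.3 Nm, so I turned back a few degrees before lowering it home.
- **Push on the stop:** Once the arm was on its stop, my force limit did not halt the short moves. The push on the knob rose to about 28 N sideways and 20 N vertically, roughly 35 N combined, before I backed off. That was on the fingers, and I saw no sign that it moved the cartridge or the arm.

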